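Dock the tool foot and lock it with the slant pin

TASK

Put the loose aluminium tool foot on the bench into the corner of the grey anchor, pushed square and flush against both fences so that its slanted lug stands over the anchor's blue lug and the holes line up. Then take the orange-handled lock pin from its wooden rack and push it through both lugs until its collar sits on the foot's lug. Let go of everything, and leave the tape measure, the jar and the roll of tape where they are.

Things in the scene. Friction and masses are not known exactly. Their poses are not given: they have to be found in the camera images.
- anchor: Fixed grey L-shaped fence, 22 mm high. Origin on the bench at the middle of the back fence's inner face; x points from the docked foot into that fence, z up. Back fence: x 0 to 16, y -65 to 65 mm. Side fence: inner face y = +50, 15 thick, x -114 to 16. Open at -y and -x. A blue slanted lug (see point anchor_hole) on two posts and a 6 mm plate stands behind, x 3 to 76 mm.
- seat (a point): Point fixed to the anchor, at (18.5, 0, 74.9) mm in its frame: the centre of the upper mouth of the foot's hole when the foot is home, where the middle of the pin's collar underside must come to rest. Its axes are the anchor's.
- exit (a point): Point fixed to the anchor, at (47.5, 0, 24.7) mm in its frame: where the pin's tip is when the pin is fully home, below the blue lug.
- foot: Loose aluminium tool foot, 0.4 to 0.7 kg: base plate x -60 to 90, y -50 to 50, 14 mm thick, with grip rib and slanted lug. Origin on the underside, right under the rib. Home: front edge (x = 90) against the back fence and +y side against the side fence, so origin at (-90, 0, 0) mm in the anchor's frame, same yaw; a 5 mm gap is then left between the two lugs.
- foot_hole (a point): Centre of the upper mouth of the 20 mm hole in the foot's lug, at (108.5, 0, 74.9) mm in the foot's frame. The lug, 12 mm thick and 50 mm wide, rises at 30 degrees from the base plate (x about 30) to overhang the front edge, up to x about 134 and z about 88 mm; its hole leans as the anchor's does.
- rack: Fixed wooden rack for the pin: a 60 x 64 x 40 mm block, slanted by 35 degrees, over a 110 x 90 mm base plate. Origin at the centre of the underside. Its 17 mm bore leans in the xz plane, its upper end 35 degrees from vertical towards -x.
- rack_mouth (a point): Centre of the bore's upper mouth, at (-11.5, 0, 74.4) mm in the rack's frame.
- pin: Loose steel lock pin, 0.1 to 0.15 kg, 110 mm long. Origin: centre of the collar's underside; z along the pin towards the handle. Shank 14 mm diameter, z 0 to -58, last 8 mm tapered to 7 mm; collar 28 mm, z 0 to 6; round orange and black handle 20 mm diameter, z 6 to 52 mm. It starts in the rack's bore, collar on the block, leaning with it; draw it out along its axis.
- pin_tip (a point): Centre of the pin's tip, at (0, 0, -58) mm in the pin's frame.
- tape_measure: Bystander: black and orange tape measure, 75 x 36 x 62 mm high, beside the anchor on its open (-y) side. Origin under its centre.
- jar: Bystander: green glass jar with white lid, 68 mm diameter, 85 mm high, upright. Origin under its centre.
- tape_roll: Bystander: blue roll of tape lying flat, 92 mm outer diameter, 36 mm high. Origin under its centre.
- anchor_hole (a point): Centre (mid-thickness) of the 20 mm through hole in the anchor's blue lug, at (30, 0, 55) mm in its frame. The lug is a 12 mm plate, 56 mm along the slope, 64 mm wide, rising towards +x at 30 degrees. The hole's axis lies in the anchor's xz plane, upper end leaning 30 degrees from vertical towards -x: the pin goes in along (0.5, 0, -0.866).
- rib_top (a point): Centre of the top of the foot's upright grip rib (yellow with a black band), at (0, 0, 80) mm in the foot's frame. The rib is 50 mm long along the foot's x, 14 mm thick in y, and stands from the base plate (z = 14) to z = 80 mm.

How it is judged:
On the way:
1. the foot is flush in the anchor's corner, before the pin goes in (x of foot in the frame of anchor between -0.094 and -0.086 m and y of foot in the frame of anchor between -0.004 and 0.004 m and z of foot in the frame of anchor below 0.003 m and angle between the x axis of foot and the x axis of anchor, either way round below 0.05 rad and distance between pin_tip and exit above 0.06 m), for 0.2 s.
At the end, for the whole second after the job is handed in: The foot lies flat on the bench in the corner, within 4 mm of touching both fences and within 3 degrees of square; the pin is through both lugs with its collar underside within 7 mm of the mouth of the foot's hole and its tip within 12 mm of its home point below the blue lug; both at rest (x of foot in the frame of anchor between -0.094 and -0.086 m and y of foot in the frame of anchor between -0.004 and 0.004 m and z of foot in the frame of anchor below 0.003 m and angle between the x axis of foot and the x axis of anchor, either way round below 0.05 rad and distance between pin and foot_hole below 0.007 m and distance between pin_tip and exit below 0.012 m and linear speed of each of pin, foot below 0.02 m/s).
It fails at once if the tape measure, jar or roll of tape is moved more than 25 mm (distance of any of tape_measure, jar, tape_roll from where it was at the start of the episode above 0.025 m).
It also fails if it takes over 64 s, if anything falls off the work surface, if the arm or the gripper's body presses on something with over 40 N, if the wrist force passes 120 N, or if a joint passes its speed limit or range.

ROBOT

A 7-joint arm with a two-finger parallel gripper is mounted at the origin on the work surface. World frame = base frame: x ahead of the robot, y to its left, z up, the work surface at z = 0. Lengths are in m, angles in rad, forces in N, time in s.
With the tool pointing down it reaches from about 0.425 to 0.875 m from the base axis. Payload 4.7 kg.
Tool frame: the origin (TCP) lies midway between the tips of the shut fingers; the grasp point (between the pads) lies 19 mm behind it (robot.hold_point_z is the distance from the TCP to the grasp point, in m); z points along the fingers, y is the line along which they close (so a half turn about z gives the same grasp; the last joint's range is limited). The gripper opens to 87 mm and grips with 3 to 60 N. Pads are 19 mm wide; open, the fingers measure 117 mm over their backs; the gripper's body (75 mm by 190 mm) begins 51 mm behind the grasp point.
Start: joints at [1.359, 0.321, -0.07, 1.45, 0.023, 1.371, -0.057], TCP at [0.146, -0.634, 0.223] pointing down, gripper open.
Joint ranges: [-2.86, 2.86], [-0.3, 2.09], [-1.38, 1.24], [0.06, 2.45], [-1.56, 4.7], [0.09, 2.05], [-2.69, 2.69]. Speed limits (rad/s): [2.57, 2.57, 3.14, 3.14, 3.14, 3.14, 3.14].

INTERFACE

Orientations are given as a unit quaternion [x, y, z, w].
In Python, from workcell import telemetry, read_camera, job_done, recognise, robot gives the robot as it stands. The module is installed in compiled form; this text tells all that it offers.
- The arm moves only by the tool apply_moves, never from a script. Its argument "steps" is a list that holds one entry, the list of rows, each a list of 7 numbers: the turn, a rotation vector about the tool's x, y, z each as a share of pi rad, from -1 to 1, then the shift along the tool's x, y, z each as a share of 12 cm, from -1 to 1, then the opening, from 0 (shut) to 1 (fully open). A call has 1 to 5 rows; each row is the pose to reach, as a shift and turn from the pose commanded when the call began, along the tool's axes at that moment, turning the shorter way round; what a row does not reach only later rows make up. A row lasts 1/10 s, in which the tool goes at most 50 mm and 8.59 degrees, less where a joint would pass 70% of its speed; a pose out of reach is approached as far as the arm can. A call with a number of a shift or a turn outside -1 to 1 is refused whole. A call with a gripper value outside its range is refused whole. The fingers move at their own pace and stop on an object; "newtons" is the grip in N (left out, the last holds). Time passes only in rows, so rows that repeat a pose let the fingers close. It gives the time, the measured TCP pose, the force, the opening and the grip force at its end, in the units of the state.
- telemetry.observe(): the state, without advancing time (a new reading comes with each control period).
- read_camera(name): name is "scene" or "top" or "wrist"; returns a dict with "img" (400x640x3 uint8, red, green, blue), "depth" (400x640 float32, m along the optical axis (not along the pixel's ray), 0 where there is no reading), "K" (3x3 intrinsics, pixels), "world_from_camera" (4x4, takes a point from camera to world coordinates). Camera axes: x right, y down, z forward; pixel columns grow to the right and rows downward; lengths in m; the calibration is good to about 2 mm. A picture is of the moment at which its call begins.
- job_done(): hands the job in; it is judged then, once.
Trained networks look in the newest picture that a camera, given by its name, has taken for a name from the list of things; names that differ only in an ending like _2 or _b are one class to them, and where a whole thing is asked for, a point or a joint stands for the part that bears it (a point fixed in the world has none). Each returns a list of dicts, best first, with "confidence" (0 to 1); they miss things now and then, are a little off and sometimes report something else, mostly with a low value. They report only what shows in the picture. A call takes as long as a camera call.
- recognise(camera, thing): "position" ([row, column] in pixels, amid what is visible of it).
The state is a dict: "time_s": time; "joints": joint angles; "dq": joint speeds; "effort": joint torques, N m; "tool_pos": TCP position; "eef_rot": TCP orientation; "wrist_force": force on the tool from outside, world axes, zero at the start; "ft_torque": the same for the moment, N m; "grip_width": opening from 0.0 (shut) to 1.0 (fully open); "gripper_force": force on a finger pad.
Only numpy, scipy, OpenCV 4.12 (cv2) and the standard library are available. Lean on these libraries where they do the work, as an engineer would, in place of code of your own. Each camera call takes 0.05 s, during which the arm holds its last target. There are 200 camera calls.

## Working session

There is one attempt and no reset: what is moved stays moved. The work goes in short steps, Python scripts to look and compute and a tool call to move; the robot and the scene stay as the last step left them, time stands still between calls to the robot, and variables do not carry over. Pictures are saved under pics/ and viewed, at most 13 in all, crops included, and the job is handed in when it is done.

Besides the shell and the picture viewer there is one more tool, called after "Emit:" as a command line: name --argument value ..., lists and objects as JSON in quotes. apply_moves: Moves the arm, as the interface text tells. Its arguments: {"type":"object","properties":{"steps":{"type":"array","items":{"type":"array","items":{"type":"array","items":{"type":"number"}}}},"newtons":{"type":"number"}},"required":["steps"]}

```bash
mkdir -p pics; cat > h.py <<'E'
import numpy as np, cv2
from workcell import telemetry, read_camera, recognise, robot
from scipy.spatial.transform import Rotation as R
def cloud(c):
    d=c["depth"];K=c["K"];v,u=np.indices(d.shape)
    p=np.stack([(u-K[0,2])/K[0,0]*d,(v-K[1,2])/K[1,1]*d,d],-1)
    T=c["world_from_camera"];P=p@T[:3,:3].T+T[:3,3];P[d==0]=np.nan;return P
def save(c,n,crop=None,s=1):
    im=c["img"][...,::-1]
    if crop: im=im[crop[0]:crop[1],crop[2]:crop[3]]
    cv2.imwrite("pics/"+n,cv2.resize(im,None,fx=s,fy=s))
E
python3 - <<'E'
from h import *
np.set_printoptions(precision=4,suppress=True)
s=telemetry.observe();print(s['tool_pos'],s['eef_rot'],s['time_s'],s['wrist_force'])
for n in("top","scene"):
    c=read_camera(n);P=cloud(c);np.savez(n,**c,P=P);save(c,n+"0.png")
    for t in "anchor foot foot_hole rack rack_mouth pin anchor_hole rib_top tape_measure jar tape_roll".split():
        for r in recognise(n,t)[:2]:
            i,j=map(int,r["position"]);print(n,t,i,j,round(r["confidence"],2),P[i,j])
    print(c["world_from_camera"],c["K"])
E
```

```text
[ 0.1454 -0.633   0.2215] [ 0.9936  0.1127 -0.0001 -0.0009] 0.0 [ 0.0945 -0.7572  0.8071]
top anchor 167 332 0.55 [ 0.6543 -0.0195  0.0583]
top foot 192 452 0.6 [ 0.5971 -0.3276  0.0286]
top foot_hole 194 451 0.9 [ 0.5889 -0.3157  0.0566]
top rack 210 212 0.78 [0.5438 0.268  0.0829]
top rack_mouth 207 212 0.6 [0.5505 0.2667 0.0886]
top pin 189 452 0.21 [ 0.6042 -0.326   0.0338]
top anchor_hole 167 336 0.97 [ 0.6636 -0.0317  0.0053]
top rib_top 193 450 0.85 [ 0.5945 -0.3222  0.029 ]
top tape_measure 197 403 0.92 [ 0.58   -0.1946  0.0626]
top jar 256 259 0.65 [0.4353 0.1535 0.0848]
top tape_roll 251 390 0.92 [ 0.4468 -0.1661  0.0348]
[[ 0.005  -0.9959  0.0903  0.4794]
 [-0.9999 -0.0063 -0.0139  0.0134]
 [ 0.0144 -0.0903 -0.9958  1.0547]
 [ 0.      0.      0.      1.    ]] [[405.6895   0.     324.2095]
 [  0.     405.6895 200.783 ]
 [  0.       0.       1.    ]]
scene anchor 248 304 0.87 [ 0.6528 -0.032   0.0069]
scene foot 222 183 0.97 [ 0.6247 -0.3105  0.0377]
scene foot_hole 220 182 0.62 [ 0.626  -0.3111  0.0442]
scene rack 221 448 0.79 [0.5638 0.2857 0.0366]
scene rack 249 306 0.52 [ 0.6533 -0.0276  0.0048]
scene rack_mouth 220 447 0.59 [0.5609 0.2839 0.0372]
scene pin 193 448 0.77 [0.5286 0.2827 0.0893]
scene anchor_hole 247 307 0.56 [ 0.648  -0.026   0.0062]
scene rib_top 221 233 0.74 [ 0.6221 -0.1946  0.0465]
scene rib_top 222 186 0.64 [ 0.6142 -0.309   0.0301]
scene tape_measure 222 233 0.67 [ 0.6223 -0.1949  0.0438]
scene jar 189 387 0.87 [0.4695 0.1511 0.0561]
scene tape_roll 189 274 0.82 [ 0.4026 -0.1473 -0.0021]
scene tape_roll 193 447 0.4 [0.5285 0.2806 0.0891]
[[-0.0976  0.5427 -0.8342  1.332 ]
 [ 0.9952  0.0503 -0.0837  0.0693]
 [-0.0035 -0.8384 -0.5451  0.5825]
 [ 0.      0.      0.      1.    ]] [[406.5532   0.     318.8874]
 [  0.     406.5532 198.1797]
 [  0.       0.       1.    ]]
```

View pics/top0.png

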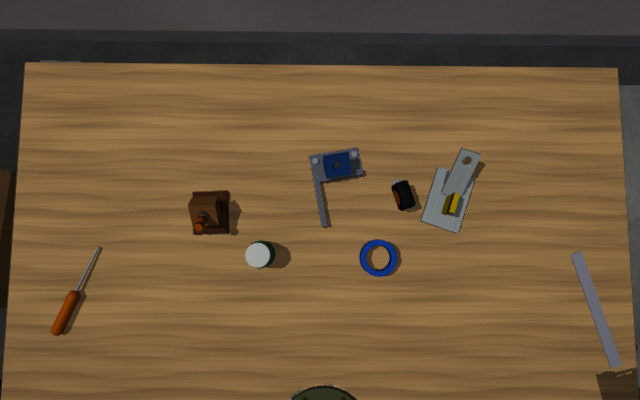

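View pics/scene0.png

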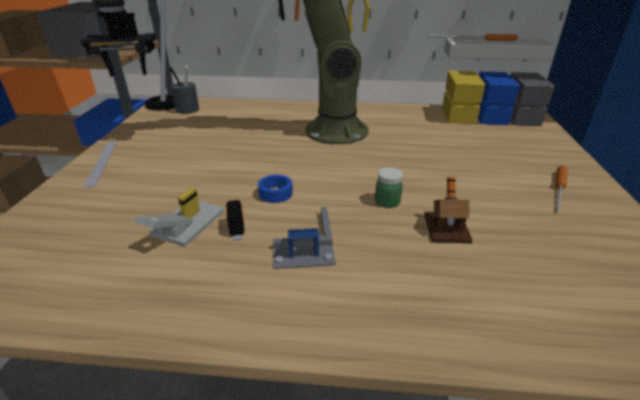

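```bash
cat > fit.py <<'E'
from h import *
from scipy.optimize import least_squares
def Ry(d): return R.from_euler('y',d,degrees=True).as_matrix()
def slab(c,h,deg): return (np.array(c)/1e3,np.array(h)/1e3,Ry(deg))
def bx(x0,x1,y0,y1,z0,z1): return slab([(x0+x1)/2,(y0+y1)/2,(z0+z1)/2],[(x1-x0)/2,(y1-y0)/2,(z1-z0)/2],0)
s,c=.5,np.sqrt(3)/2
lug=np.array([108.5,0,74.9])+(-30.5)*np.array([c,0,s])-6*np.array([-s,0,c])
M={'foot':[bx(-60,90,-50,50,0,14),bx(-25,25,-7,7,14,80),slab(lug,[59.5,25,6],-30)],
'anchor':[bx(0,16,-65,65,0,22),bx(-114,16,50,65,0,22),slab([30,0,55],[28,32,6],-30),bx(3,76,-65,65,0,6)],
'rack':[bx(-55,55,-45,45,0,12),slab([0,0,58],[30,32,20],-35)]}
def sdf(n,p):
    D=[]
    for c,h,Rm in M[n]:
        q=np.abs((p-c)@Rm)-h
        D.append(np.linalg.norm(np.maximum(q,0),axis=1)+np.minimum(q.max(1),0))
    return np.min(D,0)
def fit(n,clouds,g,rad=.13,zmin=.008,zmax=.12):
    P=np.concatenate([C.reshape(-1,3) for C in clouds]);P=P[~np.isnan(P).any(1)]
    P=P[(P[:,2]>zmin)&(P[:,2]<zmax)&(np.hypot(*(P[:,:2]-g[:2]).T)<rad)]
    def f(v):
        Rz=R.from_euler('z',v[2]).as_matrix()
        return sdf(n,(P-[v[0],v[1],v[3]])@Rz)
    best=None
    for dy in (-.3,0,.3):
        r=least_squares(f,[g[0],g[1],g[2]+dy,0],loss='soft_l1',f_scale=.002,x_scale=[.01,.01,.1,.003])
        if best is None or r.cost<best.cost: best=r
    e=np.abs(f(best.x));print(n,best.x.round(4),'n',len(P),'med mm',np.median(e)*1e3, 'p80',np.percentile(e,80)*1e3);return best.x
E
python3 - <<'E'
from fit import *
t=np.load('top.npz');s=np.load('scene.npz')
for n,g,rad in(('foot',[.58,-.32,-.3],.15),('anchor',[.64,-.02,.1],.12),('rack',[.55,.27,0],.085)):
    for C in([t['P']],[s['P']],[t['P'],s['P']]): fit(n,C,g,rad)
for n,c in(('t',t),('s',s)):
    im=c['img'].astype(int);P=c['P'];m=(im[...,0]>im[...,2]*2.2)&(P[...,2]>.085)&(np.hypot(P[...,0]-.54,P[...,1]-.27)<.1)
    print(n,m.sum(),np.nanmedian(P[m],0),P[m][:,2].max() if m.any() else 0)
print(robot)
E
```

```text
foot [ 0.574  -0.3017 -0.5496  0.0014] n 3256 med mm 2.5299407151304902 p80 12.13871292839834
foot [ 0.5996 -0.2758 -0.9381  0.0159] n 2745 med mm 6.7325595358125625 p80 27.089253343653517
foot [ 0.5766 -0.299  -0.603   0.0014] n 6001 med mm 3.2234550734129503 p80 17.721478297730574
anchor [ 0.6332 -0.0376  0.1827  0.0012] n 1193 med mm 1.2969997281878591 p80 2.5290426496619154
anchor [ 6.324e-01 -3.920e-02  1.828e-01  2.000e-04] n 1198 med mm 1.0497050438482702 p80 4.043460157330208
anchor [ 6.324e-01 -3.860e-02  1.840e-01  6.000e-04] n 2391 med mm 1.2313343573429059 p80 2.8783449027991734
rack [0.5432 0.2913 0.0492 0.0008] n 1570 med mm 1.0894194870759224 p80 2.7792786411069876
rack [5.437e-01 2.900e-01 4.690e-02 5.000e-04] n 1846 med mm 1.2491114208784717 p80 5.958691222180127
rack [0.5434 0.2906 0.0477 0.0007] n 3416 med mm 1.223478685802539 p80 3.4178003793280625
t 303 [0.54806037 0.28782818 0.09097775] 0.12269002554480257
s 145 [0.52217882 0.28734043 0.10140793] 0.1208752362215676
<Robot object at 0x7f654b640050>
```

```bash
python3 - <<'E'
from fit import *
C=[]
for n in('top','scene'):
    P=np.load(n+'.npz')['P'].copy();P[np.hypot(P[...,0]-.585,P[...,1]+.195)<.055]=np.nan;C.append(P)
for c in([C[0]],[C[1]],C): v=fit('foot',c,[.57,-.33,-.35],.16)
Rz=R.from_euler('z',v[2]);print('rib',Rz.apply([0,0,.08])+[v[0],v[1],0],'hole',Rz.apply([.1085,0,.0749])+[v[0],v[1],0])
s=telemetry.observe();T=R.from_quat(s['eef_rot']);print(T.as_matrix().round(3))
P=np.array([v[0],v[1],.20]);print('to above foot in tool (m/.12):',T.inv().apply(P-s['tool_pos'])/.12)
E
```

```text
foot [ 5.660e-01 -3.164e-01 -3.218e-01  3.000e-04] n 2759 med mm 1.1101678308991658 p80 2.2840665080985008
foot [ 5.656e-01 -3.179e-01 -3.230e-01 -2.000e-04] n 2181 med mm 0.716882931408279 p80 1.6682699060519512
foot [ 5.657e-01 -3.173e-01 -3.242e-01  1.000e-04] n 4940 med mm 0.9870392141172672 p80 2.130227135862059
rib [ 0.56565918 -0.31734837  0.08      ] hole [ 0.6685075  -0.35190951  0.0749    ]
[[ 0.975  0.224 -0.   ]
 [ 0.224 -0.975 -0.   ]
 [-0.     0.    -1.   ]]
to above foot in tool (m/.12): [ 4.00247957 -1.78426807  0.18791529]
```

Emit:
apply_moves --steps '[[[0,0,0,1,-0.446,0.05,1],[0,0,0,1,-0.446,0.05,1],[0,0,0,1,-0.446,0.05,1]]]'

```text
time_s: 1.5
tool_pos: [0.2544, -0.5517, 0.2166]
eef_rot: [0.993, 0.115, 0.001, -0.0]
wrist_force: [0.8, -0.2, 0.6]
grip_width: 1.001
gripper_force: 0.0
```

Emit:
apply_moves --steps '[[[0,0,0,1,-0.446,0.05,1],[0,0,0,1,-0.446,0.05,1],[0,0,0,1,-0.446,0.05,1]]]'

```text
time_s: 1.8
tool_pos: [0.3593, -0.472, 0.2107]
eef_rot: [0.993, 0.115, 0.001, -0.0]
wrist_force: [0.2, 0.4, -0.4]
grip_width: 0.997
gripper_force: 0.0
```

Emit:
apply_moves --steps '[[[0,0,0,1,-0.446,0.05,1],[0,0,0,1,-0.446,0.05,1],[0,0,0,1,-0.446,0.05,1]]]'

```text
time_s: 2.1
tool_pos: [0.4639, -0.3927, 0.2047]
eef_rot: [0.993, 0.115, 0.001, -0.0]
wrist_force: [1.0, -0.3, 0.4]
grip_width: 1.004
gripper_force: 0.0
```

Emit:
apply_moves --steps '[[[0,0,0.175,0.6,-0.446,0.05,1],[0,0,0.175,0.6,-0.446,0.05,1],[0,0,0.175,0.6,-0.446,0.05,1],[0,0,0.175,0.6,-0.446,0.05,1],[0,0,0.175,0.6,-0.446,0.05,1]]]'

```text
time_s: 2.6
tool_pos: [0.5189, -0.3278, 0.1985]
eef_rot: [0.987, -0.161, -0.0, 0.0]
wrist_force: [0.1, -0.1, -0.2]
grip_width: 1.0
gripper_force: 0.0
```

```bash
cat >> h.py <<'E'
np.set_printoptions(precision=4,suppress=True)
def rel(pos,Rm,off=(0,0,0)):
    """numbers for a move to put TCP at pos with rotation Rm; from the measured pose (+off world correction)"""
    s=telemetry.observe();T=R.from_quat(s['eef_rot'])
    print('t',s['time_s'],'pos',np.array(s['tool_pos']),'F',np.array(s['wrist_force']),'w',s['grip_width'],'gf',s['gripper_force'])
    print('turn/pi',(T.inv()*Rm).as_rotvec()/np.pi,'shift/.12',T.inv().apply(np.array(pos)-s['tool_pos'])/.12, 'j',np.array(s['joints']))
def down(yaw): return R.from_euler('z',yaw)*R.from_euler('x',np.pi)
E
python3 - <<'E'
from fit import *
rel([.5657,-.3173,.18],down(-.324))
c=read_camera('wrist');P=cloud(c);save(c,'w1.png')
fit('foot',[P],[.5657,-.3173,-.324],.16)
E
```

```text
t 2.6 pos [ 0.5189 -0.3278  0.1985] F [ 0.0588 -0.0796 -0.1533] w 0.9995616678168985 gf 0.0
turn/pi [0.0001 0.     0.0002] shift/.12 [ 0.3422 -0.2073  0.1544] j [ 0.7572  0.2705 -0.2852  1.5722  0.0782  1.31   -1.4326]
foot [ 0.576  -0.2984 -0.6119  0.002 ] n 17964 med mm 2.130754764288037 p80 18.877923232872185
```

View pics/w1.png

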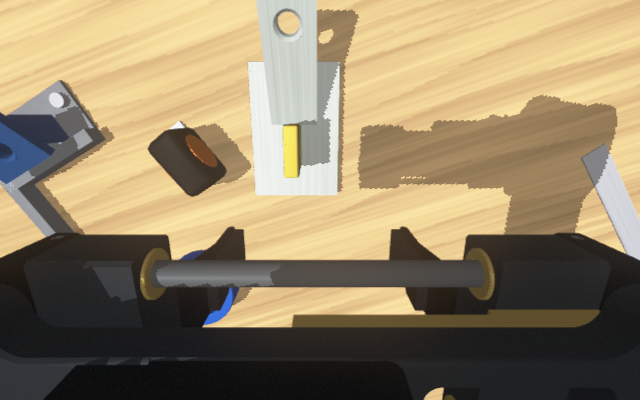

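```bash
python3 - <<'E'
from fit import *
c=read_camera('wrist');P=cloud(c)[:225]
P[np.hypot(P[...,0]-.585,P[...,1]+.195)<.055]=np.nan
v=fit('foot',[P],[.5657,-.3173,-.324],.14,zmin=.01)
rel([*v[:2],.18],down(v[2]));print(recognise('wrist','rib_top')[:1])
E
```

```text
foot [ 0.5654 -0.3157 -0.3232  0.0009] n 14672 med mm 0.5114251588198377 p80 0.9894411859525365
t 2.7 pos [ 0.5185 -0.3284  0.1986] F [ 0.3753 -0.6536  0.0463] w 0.9999845512877615 gf 0.0
turn/pi [0.0001 0.     0.0005] shift/.12 [ 0.3377 -0.2235  0.1548] j [ 0.7586  0.2704 -0.2855  1.5722  0.0782  1.3101 -1.4297]
[{'position': [107.2, 292.7], 'confidence': 0.81}]
```

Emit:
apply_moves --steps '[[[0,0,0,0.338,-0.223,0.15,1],[0,0,0,0.338,-0.223,0.4,1],[0,0,0,0.338,-0.223,0.8,1],[0,0,0,0.338,-0.223,1,1],[0,0,0,0.338,-0.223,1,1]]]'

```text
time_s: 3.25
tool_pos: [0.5622, -0.3146, 0.0738]
eef_rot: [0.987, -0.161, -0.004, -0.002]
wrist_force: [-0.9, 0.2, 0.3]
grip_width: 1.002
gripper_force: 0.0
```

Emit:
apply_moves --steps '[[[0,0,0,0,0,0.355,1],[0,0,0,0,0,0.355,1],[0,0,0,0,0,0.355,0],[0,0,0,0,0,0.355,0],[0,0,0,0,0,0.355,0]]]' --newtons 55

```text
time_s: 3.75
tool_pos: [0.5671, -0.3166, 0.0387]
eef_rot: [0.987, -0.161, 0.002, 0.001]
wrist_force: [0.0, -0.8, 0.8]
grip_width: 0.808
gripper_force: 0.0
```

Emit:
apply_moves --steps '[[[0,0,0,0,0,0,0],[0,0,0,0,0,0,0],[0,0,0,0,0,0,0],[0,0,0,0,0,0,0]]]'

```text
time_s: 4.15
tool_pos: [0.5656, -0.3157, 0.036]
eef_rot: [0.987, -0.161, 0.0, 0.0]
wrist_force: [0.8, -0.7, -0.0]
grip_width: 0.447
gripper_force: 0.0
```

Emit:
apply_moves --steps '[[[0,0,0,0,0,0,0],[0,0,0,0,0,0,0],[0,0,0,0,0,0,0],[0,0,0,0,0,0,0],[0,0,0,0,0,0,0]]]'

```text
time_s: 4.65
tool_pos: [0.5654, -0.316, 0.0359]
eef_rot: [0.987, -0.161, -0.0, 0.0]
wrist_force: [0.9, -2.0, 0.0]
grip_width: 0.159
gripper_force: 55.0
```

Emit:
apply_moves --steps '[[[0,0,0,0,0,-0.1,0],[0,0,0,0,0,-0.25,0],[0,0,0,0,0,-0.5,0],[0,0,0,0,0,-0.75,0],[0,0,0,0,0,-0.95,0]]]'

```text
time_s: 5.15
tool_pos: [0.5652, -0.3151, 0.1512]
eef_rot: [0.987, -0.161, -0.0, -0.0]
wrist_force: [-0.1, -0.5, -5.1]
grip_width: 0.155
gripper_force: 55.0
```

```bash
python3 - <<'E'
from fit import *
c=read_camera('wrist');P=cloud(c)[:225]
s=telemetry.observe();dz=s['tool_pos'][2]-.036
P[...,2]-=dz
P[np.hypot(P[...,0]-.585,P[...,1]+.195)<.055]=np.nan
P[P[...,2]<-.04]=np.nan
v=fit('foot',[P],[.5657,-.3173,-.324],.14,zmin=.005)
a=np.array([.6324,-.0386]);ya=.184
f=a+R.from_euler('z',ya).apply([-.105,-.012,0])[:2]
print('pre-home foot target',f,'home',a+R.from_euler('z',ya).apply([-.09,0,0])[:2])
rel([*f,s['tool_pos'][2]],down(ya))
c=read_camera('scene');save(c,'s2.png',(100,300,100,420),2)
E
```

```text
foot [ 0.5653 -0.3145 -0.3247 -0.0038] n 31328 med mm 0.42451506226238656 p80 0.851371668705847
pre-home foot target [ 0.5314 -0.0696] home [ 0.5439 -0.0551]
t 5.2 pos [ 0.5674 -0.3162  0.1559] F [ 1.9079 -0.7638 -1.7763] w 0.15603209356159442 gf 54.99622388742864
turn/pi [ 0.0008 -0.0017 -0.1616] shift/.12 [-0.9379 -1.8525 -0.0074] j [ 0.7026  0.3689 -0.2989  1.5362  0.1127  1.2475 -1.5069]
```

View pics/s2.png

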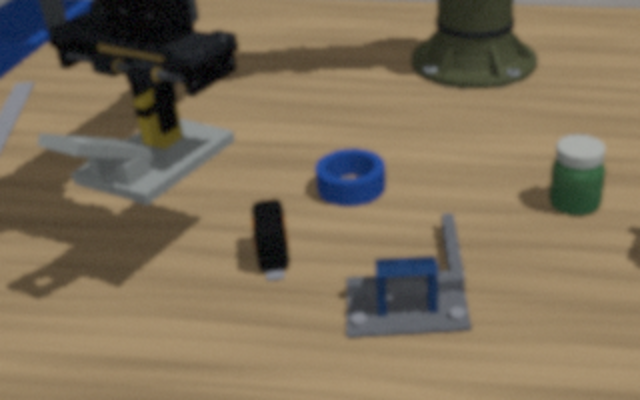

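Emit:
apply_moves --steps '[[[0,0,0,-0.09,-0.18,0,0],[0,0,0,-0.23,-0.46,0,0],[0,0,0,-0.37,-0.73,0,0],[0,0,0,-0.47,-0.926,0,0]]]'

```text
time_s: 5.65
tool_pos: [0.5456, -0.1884, 0.1475]
eef_rot: [0.987, -0.16, -0.002, -0.001]
wrist_force: [-0.4, 0.4, -5.4]
grip_width: 0.161
gripper_force: 55.0
```

Emit:
apply_moves --steps '[[[0,0,-0.03,-0.12,-0.25,0,0],[0,0,-0.07,-0.25,-0.5,0,0],[0,0,-0.11,-0.37,-0.75,0,0],[0,0,-0.145,-0.44,-0.87,0,0],[0,0,-0.1616,-0.47,-0.926,0,0]]]'

```text
time_s: 6.15
tool_pos: [0.5274, -0.0656, 0.1479]
eef_rot: [0.995, 0.096, -0.002, -0.001]
wrist_force: [1.2, 0.0, -5.6]
grip_width: 0.156
gripper_force: 55.0
```

Emit:
apply_moves --steps '[[[0,0,0,0,0,0,0],[0,0,0,0,0,0,0]]]'

```text
time_s: 6.35
tool_pos: [0.5284, -0.0696, 0.1487]
eef_rot: [0.996, 0.091, -0.001, 0.0]
wrist_force: [-0.1, -0.0, -5.8]
grip_width: 0.157
gripper_force: 55.0
```

```bash
python3 - <<'E'
from fit import *
c=read_camera('wrist');P=cloud(c);save(c,'w3.png')
s=telemetry.observe();z0=s['tool_pos'][2]-.036
Q=P[:225].copy();Q[...,2]-=z0;Q[Q[...,2]<-.03]=np.nan
v=fit('foot',[Q],[.5314,-.0696,.184],.14,zmin=.005)
Q=P[:225].copy();Q[Q[...,2]>.075]=np.nan
a=fit('anchor',[Q],[.6324,-.0386,.184],.12)
t=read_camera('top');Pt=cloud(t)
d=R.from_euler('z',-a[2]).apply([v[0]-a[0],v[1]-a[1],0]);print('foot in anchor',d,'dyaw',v[2]-a[2])
rel(s['tool_pos'],down(a[2]))
E
```

```text
foot [ 0.5286 -0.0689  0.1794  0.0007] n 31350 med mm 0.42130260785223916 p80 0.8544059151166313
anchor [ 0.6334 -0.0371  0.2027  0.0019] n 2381 med mm 0.6833023410813855 p80 1.4974510257085052
foot in anchor [-0.1091 -0.01    0.    ] dyaw -0.023319156991018386
t 6.45 pos [ 0.5289 -0.0703  0.1492] F [-0.156  -0.5896 -6.3049] w 0.15129179059539385 gf 54.99635777436197
turn/pi [ 0.      0.0004 -0.0068] shift/.12 [-0.0013 -0.0014  0.002 ] j [ 0.5358  0.1561 -0.4926  1.8197  0.0797  1.1865 -1.3713]
```

View pics/w3.png

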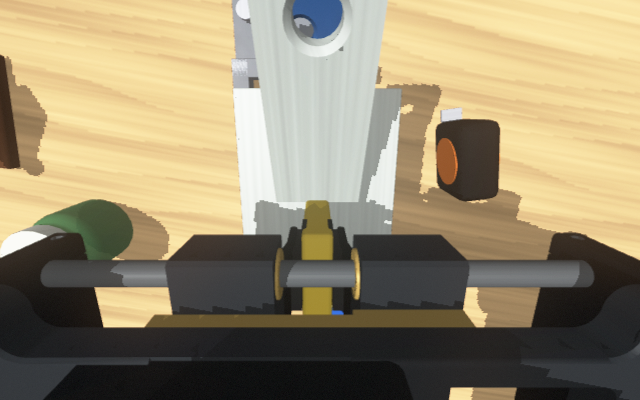

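Emit:
apply_moves --steps '[[[0,0,0,0,0,0.15,0],[0,0,0,0,0,0.4,0],[0,0,0,0,0,0.65,0],[0,0,0,0,0,0.83,0],[0,0,0,0,0,0.9,0]]]'

```text
time_s: 6.95
tool_pos: [0.5272, -0.07, 0.0392]
eef_rot: [0.996, 0.091, -0.002, -0.001]
wrist_force: [-1.1, 0.3, -6.2]
grip_width: 0.161
gripper_force: 55.0
```

Emit:
apply_moves --steps '[[[0,0,0,0,0,0.01,0],[0,0,0,0,0,0.02,0]]]'

```text
time_s: 7.15
tool_pos: [0.5304, -0.0696, 0.0404]
eef_rot: [0.996, 0.091, 0.001, 0.0]
wrist_force: [0.2, -0.3, -5.7]
grip_width: 0.152
gripper_force: 55.0
```

```bash
cat > pose.py <<'E'
from fit import *
def look(T=.075):
    c=read_camera('wrist');P=cloud(c);s=telemetry.observe();z=s['tool_pos'][2]-.036
    t=read_camera('top');S=read_camera('scene')
    A=np.array([.6324,-.0386,.184])
    g=A+[*R.from_euler('z',.184).apply([-.1,-.005,0])[:2],0]
    print('wrist');fits=[]
    v=fit('foot',[P[:225]],g,.15,zmin=.03,zmax=.1)
    Ai=R.from_euler('z',-A[2]);print(' in anchor',Ai.apply([v[0]-A[0],v[1]-A[1],0])[:2],v[2]-A[2])
    Q=cloud(S);m=(Q[...,2]>.027);Q[m]=np.nan;a=fit('anchor',[Q],A,.12)
    return c,S,t
E
python3 - <<'E'
from pose import *
c,S,t=look();save(S,'s4.png',(120,300,180,420),2.5)
rel([.5439,-.0551,.036],down(.184))
E
```

```text
wrist
foot [ 0.5948 -0.1031  0.9131  0.0382] n 32029 med mm 3.908960513326511 p80 10.162555938192112
 in anchor [-0.0488 -0.0566] 0.7290997826902978
anchor [ 0.5901 -0.0621  0.4966  0.0153] n 1391 med mm 3.617936313921195 p80 17.62234072753951
t 7.3 pos [ 0.5305 -0.0694  0.0408] F [-0.873  -0.1498 -5.0478] w 0.15602450427081102 gf 54.99627135694027
turn/pi [ 0.0003 -0.0007 -0.0002] shift/.12 [ 0.1312 -0.0968  0.0405] j [ 0.5077  0.2813 -0.4797  1.9215  0.1563  0.9724 -1.4314]
```

View pics/s4.png

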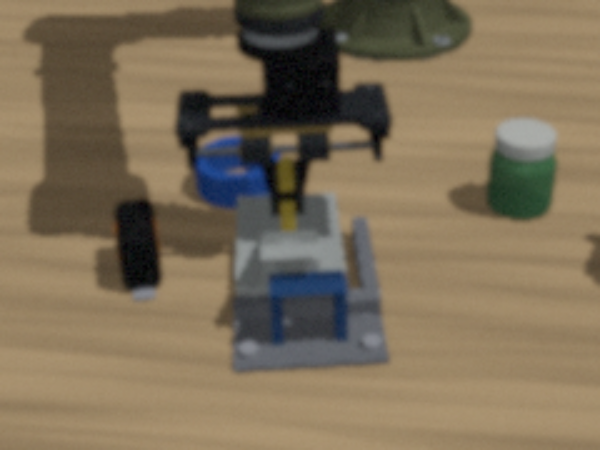

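Emit:
apply_moves --steps '[[[0,0,0,0,0,0.02,0],[0,0,0,0,0,0.04,0],[0,0,0,0,0,0.04,0]]]'

```text
time_s: 7.6
tool_pos: [0.5301, -0.0693, 0.0358]
eef_rot: [0.996, 0.092, 0.001, 0.0]
wrist_force: [-0.8, 0.2, 1.8]
grip_width: 0.157
gripper_force: 55.0
```

Emit:
apply_moves --steps '[[[0,0,0,0.03,-0.03,0,0],[0,0,0,0.06,-0.06,0,0],[0,0,0,0.09,-0.08,0,0],[0,0,0,0.09,-0.08,0,0]]]'

```text
time_s: 8.0
tool_pos: [0.5393, -0.0587, 0.0358]
eef_rot: [0.996, 0.092, 0.001, 0.001]
wrist_force: [-2.7, -3.3, 4.1]
grip_width: 0.159
gripper_force: 55.0
```

Emit:
apply_moves --steps '[[[0,0,0,0,-0.02,0,0],[0,0,0,0,-0.04,0,0],[0,0,0,0,-0.04,0,0]]]'

```text
time_s: 8.3
tool_pos: [0.539, -0.0548, 0.0359]
eef_rot: [0.996, 0.091, 0.002, 0.001]
wrist_force: [0.8, -5.9, 4.4]
grip_width: 0.155
gripper_force: 55.0
```

```bash
python3 - <<'E'
from fit import *
rel([.5439,-.0551,.036],down(.184))
E
```

```text
t 8.3 pos [ 0.539  -0.0548  0.0359] F [ 0.7551 -5.8912  4.422 ] w 0.15486085113119452 gf 54.997023940086365
turn/pi [ 0.001  -0.0009 -0.0004] shift/.12 [ 0.04    0.0103 -0.0007] j [ 0.4784  0.3014 -0.4838  1.91    0.1717  0.9666 -1.4723]
```

Emit:
apply_moves --steps '[[[0,0,0,0,-0.02,0,0],[0,0,0,0,-0.03,0,0],[0,0,0,0,-0.03,0,0]]]'

```text
time_s: 8.6
tool_pos: [0.5389, -0.0546, 0.0362]
eef_rot: [0.996, 0.09, 0.002, 0.003]
wrist_force: [2.3, -11.7, 4.6]
grip_width: 0.156
gripper_force: 55.0
```

Emit:
apply_moves --steps '[[[0,0,0,0.02,0,0,0],[0,0,0,0.04,0,0,0],[0,0,0,0.04,0,0,0]]]'

```text
time_s: 8.9
tool_pos: [0.5391, -0.0547, 0.036]
eef_rot: [0.996, 0.09, -0.003, 0.003]
wrist_force: [-12.8, -13.3, 16.9]
grip_width: 0.153
gripper_force: 55.0
```

Emit:
apply_moves --steps '[[[0,0,0,0.02,0,0,0],[0,0,0,0.03,0,0,0],[0,0,0,0.03,0,0,0]]]'

```text
time_s: 9.2
tool_pos: [0.5418, -0.0542, 0.036]
eef_rot: [0.996, 0.09, -0.004, 0.004]
wrist_force: [-14.9, -12.9, 20.0]
grip_width: 0.161
gripper_force: 55.0
```

```bash
python3 - <<'E'
from fit import *
rel([.5439,-.0551,.036],down(.184))
E
```

```text
t 9.2 pos [ 0.5418 -0.0542  0.036 ] F [-14.8985 -12.9266  19.989 ] w 0.16138486778605116 gf 54.98991818865761
turn/pi [ 0.002   0.0026 -0.0015] shift/.12 [0.0159 0.0105 0.0003] j [ 0.4678  0.3133 -0.4807  1.8947  0.1817  0.9816 -1.4869]
```

Emit:
apply_moves --steps '[[[0,0,0,0.01,0.01,-0.01,0],[0,0,0,0.03,0.01,-0.015,0],[0,0,0,0.03,0.01,-0.015,0]]]'

```text
time_s: 9.5
tool_pos: [0.5432, -0.0539, 0.0362]
eef_rot: [0.996, 0.09, -0.006, 0.003]
wrist_force: [-17.9, -12.1, 15.3]
grip_width: 0.158
gripper_force: 55.0
```

Emit:
apply_moves --steps '[[[0,0,0,0.015,0,0,0],[0,0,0,0.03,0,0,0],[0,0,0,0.03,0,0,0]]]'

```text
time_s: 9.8
tool_pos: [0.5433, -0.0539, 0.0361]
eef_rot: [0.996, 0.09, -0.01, 0.003]
wrist_force: [-26.1, -12.3, 23.6]
grip_width: 0.16
gripper_force: 55.0
```

```bash
python3 - <<'E'
from fit import *
rel([.5439,-.0551,.036],down(.184))
E
```

```text
t 9.8 pos [ 0.5433 -0.0539  0.0361] F [-26.1487 -12.26    23.5993] w 0.15995504001821692 gf 54.996158396825194
turn/pi [ 0.0014  0.0065 -0.0014] shift/.12 [0.0028 0.0105 0.001 ] j [ 0.4626  0.325  -0.4792  1.8802  0.1858  0.9981 -1.4906]
```

Emit:
apply_moves --steps '[[[0,0,0,-0.03,0.015,0,0],[0,0,0,-0.05,0.02,0,0],[0,0,0,-0.05,0.02,0,0]]]'

```text
time_s: 10.1
tool_pos: [0.5433, -0.054, 0.0357]
eef_rot: [0.996, 0.091, -0.004, 0.001]
wrist_force: [-6.2, -6.3, 4.0]
grip_width: 0.155
gripper_force: 55.0
```

Emit:
apply_moves --steps '[[[0,0,0,0,0,0,1],[0,0,0,0,0,0,1],[0,0,0,0,0,0,1],[0,0,0,0,0,0,1],[0,0,0,0,0,0,1]]]'

```text
time_s: 10.6
tool_pos: [0.5471, -0.0506, 0.0366]
eef_rot: [0.996, 0.092, 0.0, -0.0]
wrist_force: [-0.3, -0.7, 0.9]
grip_width: 0.524
gripper_force: 0.0
```

Emit:
apply_moves --steps '[[[0,0,0,0,0,-0.2,1],[0,0,0,0,0,-0.5,1],[0,0,0,-0.2,0,-0.8,1],[0,0,0,-0.5,0,-1,1],[0,0,0,-0.5,0,-1,1]]]'

```text
time_s: 11.1
tool_pos: [0.4873, -0.0634, 0.1603]
eef_rot: [0.996, 0.091, 0.002, 0.002]
wrist_force: [0.5, -0.4, -0.7]
grip_width: 0.963
gripper_force: 0.0
```

```bash
cat > chk.py <<'E'
from fit import *
def chk(png=None):
    c=read_camera('wrist');P=cloud(c)[:225];t=read_camera('top');S=read_camera('scene')
    if png: save(c,png)
    A=np.array([.6324,-.0386,.184]);g=np.array([.5439,-.0551,.184])
    M['both']=M['anchor']+[(R.from_euler('z',0).apply(b)+[-.09,0,0],h,m) for b,h,m in M['foot']]
    for n,C in(('wrist',P),('scene',cloud(S))):
        D=(C.reshape(-1,3)-[*A[:2],0])@R.from_euler('z',A[2]).as_matrix()
        D=D[~np.isnan(D).any(1)]
        # joint fit of anchor + foot, 6 params
        k=(D[:,2]>.01)&(D[:,2]<.1)&(D[:,0]>-.16)&(D[:,0]<.085)&(abs(D[:,1])<.075);D=D[k]
        def tr(p,v): return (p-[v[0],v[1],0])@R.from_euler('z',v[2]).as_matrix()
        f=lambda v: np.minimum(sdf('anchor',tr(D-[0,0,v[6]],v[:3])),sdf('foot',tr(D-[0,0,v[6]],v[3:6])))
        r=least_squares(f,[0,0,0,-.09,0,0,0],loss='soft_l1',f_scale=.002).x
        q=tr(np.array([r[3],r[4],0]),r[:3]);print(n,len(D),'anchor dev',r[:3],'foot in anchor',q,r[5]-r[2],'z',r[6],np.median(abs(f(r)))*1e3)
E
python3 - <<'E'
from chk import *
chk('w5.png');rel([.5439,-.0551,.036],down(.184))
E
```

```text
wrist 21402 anchor dev [-0.0002  0.0015 -0.0028] foot in anchor [-0.0903  0.0001  0.    ] 0.0012610682157528825 z 0.0009368415680598902 0.4843909115096407
scene 2407 anchor dev [-0.0001 -0.0005 -0.0006] foot in anchor [-0.0913 -0.0001  0.    ] -0.004365356462423238 z -0.00018334102235874848 0.7663686151023925
t 11.25 pos [ 0.4881 -0.0621  0.1563] F [-0.0346 -0.2171 -0.4917] w 0.9930877612301398 gf 0.0
turn/pi [ 0.0001 -0.0002 -0.0001] shift/.12 [0.4672 0.0277 1.0031] j [ 0.5623  0.0541 -0.5013  1.9056  0.0282  1.1881 -1.336 ]
```

View pics/w5.png

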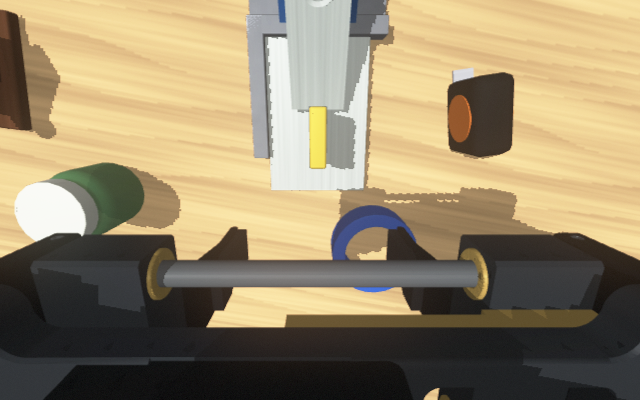

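Emit:
apply_moves --steps '[[[0,0,0,0.06,-0.32,-0.05,1],[0,0,0,0.12,-0.7,-0.1,1],[0,0,0,0.17,-0.957,-0.1,1]]]'

```text
time_s: 11.55
tool_pos: [0.4871, 0.0583, 0.168]
eef_rot: [0.996, 0.093, -0.0, -0.001]
wrist_force: [0.2, 0.3, -0.8]
grip_width: 0.999
gripper_force: 0.0
```

Emit:
apply_moves --steps '[[[0,0,0,0.06,-0.32,0,1],[0,0,0,0.12,-0.7,0,1],[0,0,0,0.17,-0.957,0,1]]]'

```text
time_s: 11.85
tool_pos: [0.4851, 0.1754, 0.1673]
eef_rot: [0.996, 0.094, -0.001, -0.001]
wrist_force: [0.9, 0.4, -0.0]
grip_width: 0.997
gripper_force: 0.0
```

Emit:
apply_moves --steps '[[[0,0,0,0.06,-0.32,0,1],[0,0,0,0.12,-0.7,0,1],[0,0,0,0.17,-0.957,0,1],[0,0,0,0.17,-0.957,0,1]]]'

```text
time_s: 12.25
tool_pos: [0.4827, 0.2946, 0.1671]
eef_rot: [0.995, 0.096, -0.002, -0.003]
wrist_force: [-0.3, 0.1, 0.0]
grip_width: 1.0
gripper_force: 0.0
```

```bash
cat > pinf.py <<'E'
from fit import *
def tilt(yaw,deg): return R.from_euler('z',yaw)*R.from_euler('y',-deg,degrees=True)*R.from_euler('x',np.pi)
def along(v,p,deg,d):  # point at d above mouth p (obj frame) along bore axis
    return np.array([v[0],v[1],0])+R.from_euler('z',v[2]).apply(np.array(p)+d*np.array([-np.sin(np.radians(deg)),0,np.cos(np.radians(deg))]))
def handle(c,v):
    P=cloud(c);im=c['img'].astype(int);o=along(v,[-.0115,0,.0744],35,0);u=along(v,[-.0115,0,.0744],35,1)-o
    D=P-o;a=D@u;r=np.linalg.norm(D-a[...,None]*u,axis=-1);m=(a>.010)&(a<.06)&(r<.025)
    Q=(D-a[...,None]*u)[m];e1=np.cross([0,1,0],u);e1/=np.linalg.norm(e1);e2=np.cross(u,e1)
    q=np.c_[Q@e1,Q@e2];A=a[m];k=A<.050
    f=lambda w: np.hypot(q[k,0]-w[0]-w[2]*(A[k]-.03),q[k,1]-w[1]-w[3]*(A[k]-.03))-.010
    s=least_squares(f,[0,0,0,0],loss='soft_l1',f_scale=.001).x
    print('handle n',m.sum(),'offs e1 e2 mm, slopes',s[:2]*1e3,s[2:],'top',np.nanpercentile(A,99),'world off',s[0]*e1+s[1]*e2);return s
E
python3 - <<'E'
from pinf import *
c=read_camera('wrist');save(c,'w6.png')
v=fit('rack',[cloud(c)[:225]],[.5434,.2906,.0477],.085)
for w in(v,np.array([.5434,.2906,.0477])): handle(c,w)
rel(along(v,[-.0115,0,.0744],35,.08),tilt(v[2],35))
E
```

```text
rack [0.5436 0.2915 0.0518 0.0015] n 9549 med mm 0.7257148113687384 p80 1.6027672115993186
handle n 1283 offs e1 e2 mm, slopes [-0.4649  0.7054] [ 0.0005 -0.0017] top 0.05306945462056821 world off [-0.0004  0.0007 -0.0002]
handle n 1280 offs e1 e2 mm, slopes [-0.3011  1.4997] [ 0.0005 -0.0041] top 0.052929627021766686 world off [-0.0003  0.0015 -0.0001]
t 12.3 pos [0.4835 0.2913 0.1668] F [-0.3488 -0.2603  1.262 ] w 1.0003761475268707 gf 0.0
turn/pi [-0.0142  0.1953  0.0423] shift/.12 [0.0192 0.0279 0.2239] j [ 0.0982  0.2592 -0.7883  1.7175  0.1886  1.2463 -2.1153]
```

View pics/w6.png

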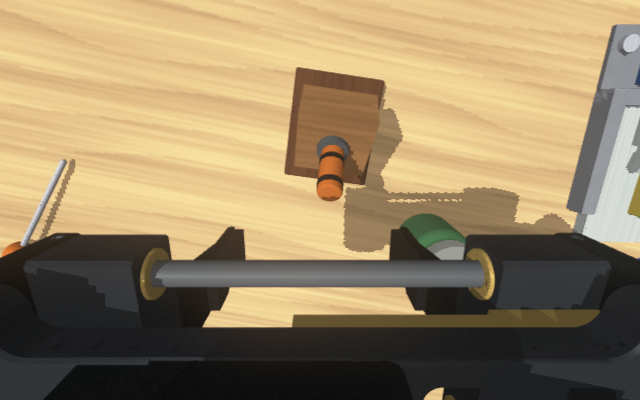

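Emit:
apply_moves --steps '[[[-0.003,0.045,0.01,0.02,0.022,0,1],[-0.006,0.09,0.02,0.02,0.022,0.05,1],[-0.01,0.135,0.03,0.02,0.022,0.1,1],[-0.0142,0.18,0.04,0.02,0.022,0.2,1],[-0.0142,0.1953,0.0423,0.02,0.022,0.224,1]]]'

```text
time_s: 12.8
tool_pos: [0.4842, 0.2875, 0.1403]
eef_rot: [0.954, 0.026, 0.298, -0.006]
wrist_force: [0.2, 0.2, 1.9]
grip_width: 1.0
gripper_force: 0.0
```

Emit:
apply_moves --steps '[[[0,0,0,0,0,0,1],[0,0,0,0,0,0,1],[0,0,0,0,0,0,1]]]'

```text
time_s: 13.1
tool_pos: [0.4903, 0.2843, 0.1441]
eef_rot: [0.954, 0.02, 0.298, -0.006]
wrist_force: [0.4, 0.0, -0.1]
grip_width: 0.998
gripper_force: 0.0
```

```bash
python3 - <<'E'
from pinf import *
v=np.array([.5436,.2915,.0518])
c=read_camera('wrist');s=handle(c,v)
rel(along(v,[-.0115,0,.0744],35,.011)+[-.0004,.0007,0],tilt(v[2],35))
E
```

```text
handle n 994 offs e1 e2 mm, slopes [-0.4005  0.7117] [0.0015 0.    ] top 0.05364391819748227 world off [-0.0003  0.0007 -0.0002]
t 13.15 pos [0.4901 0.2848 0.1441] F [-0.1113  0.7831  1.0225] w 1.00036091974816 gf 0.0
turn/pi [ 0.0016  0.0017 -0.0022] shift/.12 [-0.044  -0.0409  0.5849] j [ 0.2857 -0.1302 -1.0569  2.1873  0.5063  0.6201 -2.6777]
```

Emit:
apply_moves --steps '[[[0,0,-0.045,0,0,0,1],[0,0,-0.09,0,0,0,1],[0,0,-0.135,0,0,0,1],[0,0,-0.18,0,0,0,1],[0,0,-0.2,0,0,0,1]]]'

```text
time_s: 13.65
tool_pos: [0.4891, 0.2859, 0.1436]
eef_rot: [0.9, 0.318, 0.285, 0.086]
wrist_force: [-0.3, 0.1, 0.4]
grip_width: 1.0
gripper_force: 0.0
```

```bash
cat >> pinf.py <<'E'
flip=R.from_euler('z',np.pi)
E
python3 - <<'E'
from pinf import *
v=np.array([.5436,.2915,.0518])
rel(along(v,[-.0115,0,.0744],35,.08)+[-.0004,.0007,0],tilt(v[2],35)*flip)
E
```

```text
t 13.65 pos [0.4891 0.2859 0.1436] F [-0.3429  0.0733  0.3759] w 0.9998093052492835 gf 0.0
turn/pi [-0.0029  0.0008 -0.8001] shift/.12 [-0.0135 -0.0462  0.0106] j [ 0.1892 -0.1155 -0.9742  2.1894  0.5381  0.6304 -2.0733]
```

j7 rises as wanted; complete the half turn.

Emit:
apply_moves --steps '[[[0,0,-0.045,0,0,0,1],[0,0,-0.09,0,0,0,1],[0,0,-0.135,0,0,0,1],[0,0,-0.18,0,0,0,1],[0,0,-0.2,0,0,0,1]]]'

```text
time_s: 14.15
tool_pos: [0.4891, 0.2858, 0.1435]
eef_rot: [0.758, 0.58, 0.244, 0.17]
wrist_force: [0.2, 0.4, -1.1]
grip_width: 1.004
gripper_force: 0.0
```

Emit:
apply_moves --steps '[[[0,0,-0.045,0,0,0,1],[0,0,-0.09,0,0,0,1],[0,0,-0.135,0,0,0,1],[0,0,-0.18,0,0,0,1],[0,0,-0.2,0,0,0,1]]]'

```text
time_s: 14.65
tool_pos: [0.4891, 0.2858, 0.1434]
eef_rot: [0.542, 0.786, 0.18, 0.238]
wrist_force: [0.4, 0.1, 0.3]
grip_width: 0.995
gripper_force: 0.0
```

Emit:
apply_moves --steps '[[[0,0,-0.045,0,0,0,1],[0,0,-0.09,0,0,0,1],[0,0,-0.135,0,0,0,1],[0,0,-0.18,0,0,0,1],[0,0,-0.2,0,0,0,1]]]'

```text
time_s: 15.15
tool_pos: [0.4891, 0.2857, 0.1434]
eef_rot: [0.272, 0.915, 0.097, 0.281]
wrist_force: [-0.7, -0.2, -0.4]
grip_width: 1.001
gripper_force: 0.0
```

Emit:
apply_moves --steps '[[[0,0,-0.045,0,0,0,1],[0,0,-0.09,0,0,0,1],[0,0,-0.135,0,0,0,1],[0,0,-0.18,0,0,0,1],[0,0,-0.2,0,0,0,1]]]'

```text
time_s: 15.65
tool_pos: [0.4891, 0.2857, 0.1433]
eef_rot: [-0.024, 0.954, 0.006, 0.298]
wrist_force: [0.0, -1.1, 0.5]
grip_width: 0.996
gripper_force: 0.0
```

Emit:
apply_moves --steps '[[[0,0,0,0,0,0,1],[0,0,0,0,0,0,1]]]'

```text
time_s: 15.85
tool_pos: [0.4887, 0.2859, 0.1432]
eef_rot: [-0.021, 0.954, 0.006, 0.298]
wrist_force: [0.2, 0.6, -0.1]
grip_width: 1.004
gripper_force: 0.0
```

```bash
python3 - <<'E'
from pinf import *
v=np.array([.5436,.2915,.0518])
rel(along(v,[-.0115,0,.0744],35,.08)+[-.0004,.0007,0],tilt(v[2],35)*flip)
rel(along(v,[-.0115,0,.0744],35,.011)+[-.0004,.0007,0],tilt(v[2],35)*flip)
E
```

```text
t 15.85 pos [0.4887 0.2859 0.1432] F [ 0.2051  0.6238 -0.1115] w 1.004222721183267 gf 0.0
turn/pi [-0.0015 -0.0018 -0.0017] shift/.12 [0.0335 0.029  0.0099] j [-0.0603 -0.0955 -0.7473  2.1955  0.5926  0.6509  0.3844]
t 15.85 pos [0.4887 0.2859 0.1432] F [ 0.2051  0.6238 -0.1115] w 1.004222721183267 gf 0.0
turn/pi [-0.0015 -0.0018 -0.0017] shift/.12 [0.0302 0.0317 0.5849] j [-0.0603 -0.0955 -0.7473  2.1955  0.5926  0.6509  0.3844]
```

Emit:
apply_moves --steps '[[[-0.0015,-0.0018,-0.0017,0.031,0.03,0.05,1],[-0.0015,-0.0018,-0.0017,0.031,0.03,0.25,1],[-0.0015,-0.0018,-0.0017,0.031,0.03,0.45,1],[-0.0015,-0.0018,-0.0017,0.031,0.03,0.585,1],[-0.0015,-0.0018,-0.0017,0.031,0.03,0.585,0.5]]]' --newtons 30

```text
time_s: 16.35
tool_pos: [0.5248, 0.2894, 0.0807]
eef_rot: [-0.025, 0.954, 0.007, 0.299]
wrist_force: [-0.8, -0.1, -0.2]
grip_width: 0.964
gripper_force: 0.0
```

Emit:
apply_moves --steps '[[[0,0,0,0,0,0,0.5],[0,0,0,0,0,0,0.5],[0,0,0,0,0,0,0.5],[0,0,0,0,0,0,0.5]]]'

```text
time_s: 16.75
tool_pos: [0.525, 0.291, 0.0842]
eef_rot: [-0.026, 0.953, 0.007, 0.302]
wrist_force: [0.2, 0.1, 0.2]
grip_width: 0.631
gripper_force: 0.0
```

```bash
python3 - <<'E'
from pinf import *
v=np.array([.5436,.2915,.0518])
rel(along(v,[-.0115,0,.0744],35,.011)+[-.0004,.0007,0],tilt(v[2],35)*flip)
E
```

```text
t 16.75 pos [0.525  0.291  0.0842] F [0.2252 0.0512 0.1735] w 0.6309417858739639 gf 0.0
turn/pi [-0.      0.0007  0.0008] shift/.12 [0.001  0.0019 0.0073] j [-0.0482  0.106  -0.7608  2.1905  0.9341  0.598   0.1145]
```

Emit:
apply_moves --steps '[[[0,0,0,0,0,0,0],[0,0,0,0,0,0,0],[0,0,0,0,0,0,0],[0,0,0,0,0,0,0],[0,0,0,0,0,0,0]]]' --newtons 35

```text
time_s: 17.25
tool_pos: [0.5248, 0.2907, 0.0832]
eef_rot: [-0.026, 0.953, 0.007, 0.301]
wrist_force: [-0.7, 0.0, 0.4]
grip_width: 0.225
gripper_force: 35.0
```

Emit:
apply_moves --steps '[[[0,0,0,0,0,0,0],[0,0,0,0,0,0,0],[0,0,0,0,0,0,0]]]'

```text
time_s: 17.55
tool_pos: [0.5249, 0.2907, 0.0832]
eef_rot: [-0.026, 0.953, 0.007, 0.301]
wrist_force: [-0.0, -0.1, 0.2]
grip_width: 0.222
gripper_force: 35.0
```

Emit:
apply_moves --steps '[[[0,0,0,0,0,-0.06,0],[0,0,0,0,0,-0.18,0],[0,0,0,0,0,-0.33,0],[0,0,0,0,0,-0.48,0],[0,0,0,0,0,-0.58,0]]]'

```text
time_s: 18.05
tool_pos: [0.4844, 0.2889, 0.1409]
eef_rot: [-0.026, 0.953, 0.007, 0.301]
wrist_force: [0.8, 0.2, -0.7]
grip_width: 0.217
gripper_force: 35.0
```

```bash
python3 - <<'E'
from pinf import *
v=np.array([.5436,.2915,.0518])
rel(along(v,[-.0115,0,.0744],35,.08)+[-.0004,.0007,0],tilt(v[2],35)*flip)
c=read_camera('scene');save(c,'s7.png',(120,280,320,540),3)
E
```

```text
t 18.05 pos [0.4844 0.2889 0.1409] F [ 0.8045  0.2283 -0.6619] w 0.21653602496199228 gf 35.00071870163083
turn/pi [-0.      0.0003  0.0009] shift/.12 [-0.0059  0.0023  0.0136] j [-0.0311 -0.1013 -0.7867  2.2055  0.6001  0.6406  0.3727]
```

View pics/s7.png

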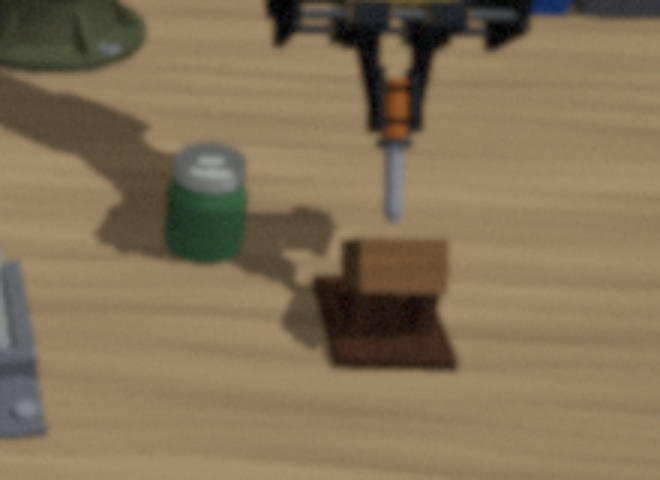

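```bash
cat >> pinf.py <<'E'
A=np.array([.6322,-.0381,.183]);SEAT=[.0185,0,.0749]
def ins(d): rel(along(A,SEAT,30,d),tilt(A[2],30)*flip)
E
python3 - <<'E'
from pinf import *
ins(.11)
E
```

```text
t 18.1 pos [0.4844 0.2896 0.1423] F [-0.4799  0.522  -1.0128] w 0.21754548257632164 gf 34.99976382125169
turn/pi [-0.0224  0.0287 -0.0341] shift/.12 [-0.7674 -2.8335  0.2622] j [-0.0318 -0.1039 -0.787   2.2048  0.5988  0.641   0.3739]
```

Emit:
apply_moves --steps '[[[0,0,0,-0.15,-0.1,-0.1,0],[0,0,0,-0.3,-0.4,-0.2,0],[0,0,0,-0.42,-0.7,-0.25,0],[0,0,0,-0.5,-0.945,-0.25,0]]]'

```text
time_s: 18.5
tool_pos: [0.5238, 0.1752, 0.2007]
eef_rot: [-0.025, 0.953, 0.007, 0.302]
wrist_force: [0.4, 0.7, -1.6]
grip_width: 0.218
gripper_force: 35.0
```

Emit:
apply_moves --steps '[[[0,0,0,-0.09,-0.32,0.03,0],[0,0,0,-0.18,-0.65,0.06,0],[0,0,0,-0.256,-0.945,0.087,0]]]'

```text
time_s: 18.8
tool_pos: [0.5601, 0.0633, 0.2079]
eef_rot: [-0.026, 0.953, 0.007, 0.3]
wrist_force: [-0.1, 0.7, -1.2]
grip_width: 0.223
gripper_force: 35.0
```

Emit:
apply_moves --steps '[[[0,0,0,-0.06,-0.32,0.0,0],[0,0,0,-0.1,-0.65,0.05,0],[0,0,0,-0.05,-0.85,0.2,0],[0,0,0,-0.02,-0.945,0.3,0]]]'

```text
time_s: 19.2
tool_pos: [0.5882, -0.0499, 0.1789]
eef_rot: [-0.024, 0.954, 0.006, 0.3]
wrist_force: [-0.5, -0.2, -1.2]
grip_width: 0.225
gripper_force: 35.0
```

Emit:
apply_moves --steps '[[[-0.012,0.015,-0.017,0,0,0,0],[-0.0224,0.0287,-0.0341,0,0,0,0],[-0.0224,0.0287,-0.0341,0,0,0,0]]]'

```text
time_s: 19.5
tool_pos: [0.5898, -0.0479, 0.1807]
eef_rot: [-0.087, 0.962, 0.023, 0.256]
wrist_force: [0.1, -0.6, -0.7]
grip_width: 0.22
gripper_force: 35.0
```

```bash
python3 - <<'E'
from pinf import *
ins(.11)
E
```

```text
t 19.5 pos [ 0.5898 -0.0479  0.1807] F [ 0.0892 -0.6326 -0.6743] w 0.21980256220104624 gf 34.99889350030571
turn/pi [-0.0007 -0.0011 -0.0007] shift/.12 [-0.007   0.0159  0.1047] j [-0.1137 -0.1194  0.23    2.1155 -0.1991  0.6522  2.0008]
```

Emit:
apply_moves --steps '[[[-0.0007,-0.0011,-0.0007,-0.007,0.016,0.1,0],[-0.0007,-0.0011,-0.0007,-0.007,0.016,0.3,0],[-0.0007,-0.0011,-0.0007,-0.007,0.016,0.4,0],[-0.0007,-0.0011,-0.0007,-0.007,0.016,0.42,0],[-0.0007,-0.0011,-0.0007,-0.007,0.016,0.42,0]]]'

```text
time_s: 20.0
tool_pos: [0.6132, -0.0395, 0.1365]
eef_rot: [-0.089, 0.962, 0.024, 0.257]
wrist_force: [-0.0, -0.2, -1.0]
grip_width: 0.223
gripper_force: 35.0
```

```bash
python3 - <<'E'
from pinf import *
ins(.0107)
c=read_camera('scene');P=cloud(c);save(c,'s8.png',(150,270,240,400),4)
w=read_camera('wrist');Q=cloud(w)
o=along(A,SEAT,30,0);u=along(A,SEAT,30,1)-o;ey=np.array([-np.sin(A[2]),np.cos(A[2]),0]);ex=np.cross(ey,u)
for n,X in(('s',P),('w',Q)):
    D=(X-o).reshape(-1,3);a=D@u;b=np.c_[D@ex,D@ey];m=(a>.006)&(a<.048)&(np.hypot(*b.T)<.012)
    if m.sum()>15:
        f=lambda q:np.hypot(b[m,0]-q[0],b[m,1]-q[1])-.007
        print(n,m.sum(),'shank off ex,ey',least_squares(f,[0,0],loss='soft_l1',f_scale=.001).x)
E
```

```text
t 20.0 pos [ 0.6132 -0.0395  0.1365] F [-0.0366 -0.196  -0.9832] w 0.22330895338980067 gf 34.99978343490511
turn/pi [ 0.0006 -0.0002  0.0004] shift/.12 [-0.0138 -0.0186  0.511 ] j [-0.1298 -0.0165  0.2372  2.121  -0.2741  0.5497  2.0625]
s 131 shank off ex,ey [-0.0021  0.0009]
w 210 shank off ex,ey [-0.0003  0.0019]
```

View pics/s8.png

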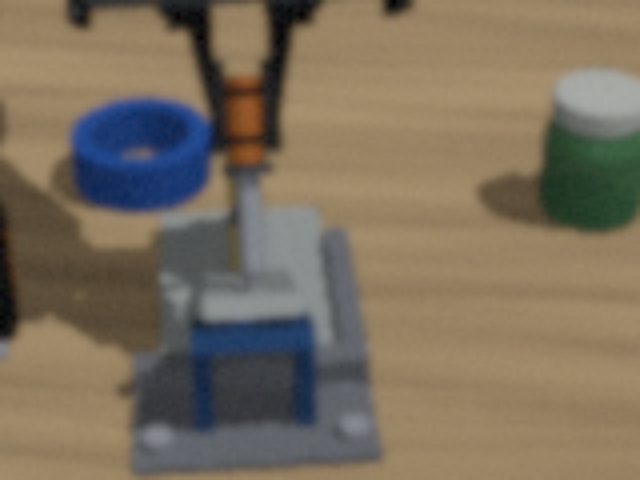

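Emit:
apply_moves --steps '[[[0,0,0,-0.01,-0.016,0,0],[0,0,0,-0.01,-0.016,0.06,0],[0,0,0,-0.01,-0.016,0.13,0],[0,0,0,-0.01,-0.016,0.2,0],[0,0,0,-0.01,-0.016,0.2,0]]]'

```text
time_s: 20.6
tool_pos: [0.6264, -0.0388, 0.1153]
eef_rot: [-0.089, 0.962, 0.025, 0.257]
wrist_force: [0.6, -0.6, -1.5]
grip_width: 0.223
gripper_force: 35.0
```

```bash
python3 - <<'E'
from pinf import *
ins(.0107)
E
```

```text
t 20.6 pos [ 0.6264 -0.0388  0.1153] F [ 0.5924 -0.5758 -1.5465] w 0.22305318783049316 gf 34.999804557301104
turn/pi [ 0.0007 -0.0007  0.0004] shift/.12 [-0.0078 -0.0034  0.3038] j [-0.1304  0.0417  0.2394  2.112  -0.3224  0.508   2.1061]
```

Emit:
apply_moves --steps '[[[0,0,0,-0.004,-0.003,0.05,0],[0,0,0,-0.006,-0.003,0.12,0],[0,0,0,-0.006,-0.003,0.2,0],[0,0,0,-0.006,-0.003,0.26,0],[0,0,0,-0.006,-0.003,0.26,0]]]'

```text
time_s: 21.1
tool_pos: [0.6426, -0.0363, 0.089]
eef_rot: [-0.089, 0.962, 0.024, 0.257]
wrist_force: [0.6, 0.2, -1.1]
grip_width: 0.225
gripper_force: 35.0
```

Emit:
apply_moves --steps '[[[0,0,0,0,0,0.02,0],[0,0,0,0,0,0.04,0],[0,0,0,0,0,0.04,0]]]'

```text
time_s: 21.4
tool_pos: [0.6454, -0.0361, 0.0865]
eef_rot: [-0.089, 0.962, 0.024, 0.258]
wrist_force: [-0.7, 0.6, -1.4]
grip_width: 0.22
gripper_force: 35.0
```

```bash
python3 - <<'E'
from pinf import *
ins(.0107)
E
```

```text
t 21.4 pos [ 0.6454 -0.0361  0.0865] F [-0.6519  0.5759 -1.362 ] w 0.2203141973180884 gf 34.999874252825975
turn/pi [0.0005 0.0003 0.0004] shift/.12 [0.0113 0.0039 0.0157] j [-0.123   0.1219  0.2285  2.0971 -0.396   0.4481  2.1688]
```

Emit:
apply_moves --steps '[[[0,0,0,0.005,0,0.012,0],[0,0,0,0.005,0,0.025,0],[0,0,0,0.005,0,0.025,0]]]'

```text
time_s: 21.7
tool_pos: [0.6474, -0.036, 0.0854]
eef_rot: [-0.089, 0.961, 0.024, 0.259]
wrist_force: [-5.4, -0.4, 7.6]
grip_width: 0.223
gripper_force: 35.0
```

```bash
python3 - <<'E'
from pinf import *
ins(.0107)
E
```

```text
t 21.7 pos [ 0.6474 -0.036   0.0854] F [-5.3685 -0.3923  7.6197] w 0.22331233745547108 gf 34.999896408990026
turn/pi [0.0005 0.0011 0.0003] shift/.12 [0.0207 0.0056 0.0002] j [-0.1213  0.1264  0.2268  2.0958 -0.4032  0.4431  2.1753]
```

Emit:
apply_moves --steps '[[[0,0,0,0,0,-0.01,0],[0,0,0,0,0,-0.01,0.6],[0,0,0,0,0,-0.01,0.6],[0,0,0,0,0,-0.01,0.6],[0,0,0,0,0,-0.01,0.6]]]'

```text
time_s: 22.2
tool_pos: [0.6458, -0.036, 0.0845]
eef_rot: [-0.089, 0.962, 0.024, 0.258]
wrist_force: [-0.3, 0.6, 0.3]
grip_width: 0.496
gripper_force: 0.0
```

Emit:
apply_moves --steps '[[[0,0,0,0,0,-0.01,0.6],[0,0,0,0,0,-0.1,0.6],[0,0,0,0,0,-0.35,0.6],[0,0,0,0,0,-0.7,0.6],[0,0,0,0,0,-1,0.6]]]'

```text
time_s: 22.7
tool_pos: [0.5857, -0.0478, 0.1904]
eef_rot: [-0.089, 0.962, 0.024, 0.258]
wrist_force: [0.1, 0.3, 0.8]
grip_width: 0.6
gripper_force: 0.0
```

Emit:
apply_moves --steps '[[[0,0,0,0.3,0,-0.2,0.6],[0,0,0,0.4,0,-0.3,0.6],[0,0,0,0.4,0,-0.3,0.6]]]'

```text
time_s: 23.0
tool_pos: [0.5268, -0.0591, 0.1973]
eef_rot: [-0.088, 0.961, 0.024, 0.259]
wrist_force: [-0.3, -0.6, 0.4]
grip_width: 0.598
gripper_force: 0.0
```

```bash
python3 - <<'E'
from chk import *
from pinf import A,SEAT,along
M['foot']=M['foot'];chk()
c=read_camera('scene');P=cloud(c);save(c,'s9.png',(150,270,240,400),4)
t=cloud(read_camera('top'));w=cloud(read_camera('wrist'))
o=along(A,SEAT,30,0);u=along(A,SEAT,30,1)-o;ey=np.array([-np.sin(A[2]),np.cos(A[2]),0]);ex=np.cross(ey,u)
for n,X in(('s',P),('t',t),('w',w)):
    D=(X-o).reshape(-1,3);a=D@u;b=np.c_[D@ex,D@ey];m=(a>.010)&(a<.065)&(np.hypot(*b.T)<.02)
    if m.sum()>15:
        f=lambda q:np.hypot(b[m,0]-q[0]-q[2]*(a[m]-.03),b[m,1]-q[1]-q[3]*(a[m]-.03))-.010
        print(n,m.sum(),'handle',least_squares(f,[0,0,0,0],loss='soft_l1',f_scale=.001).x,'top',np.percentile(a[m],[97,99,100]))
s=telemetry.observe();print(s['tool_pos'],s['grip_width'],s['time_s'])
E
```

```text
wrist 16081 anchor dev [-0.0004  0.0007 -0.0023] foot in anchor [-0.0908  0.      0.    ] -0.0012330689172372696 z 0.0009595622968529805 0.45180702254936367
scene 2333 anchor dev [ 0.0004 -0.0004 -0.0027] foot in anchor [-0.0958 -0.0005  0.    ] -0.0012559795050000639 z -2.46212937954734e-05 0.9591100453106363
s 195 handle [-0.0041 -0.0016 -0.0126  0.0026] top [0.0512 0.0514 0.0525]
t 106 handle [-0.0039 -0.0004 -0.0148 -0.0382] top [0.0546 0.055  0.0558]
w 497 handle [-0.0034 -0.0004 -0.0001 -0.0043] top [0.0543 0.0545 0.0554]
[ 0.5286 -0.0579  0.1953] 0.6026982127308363 23.3
```

View pics/s9.png

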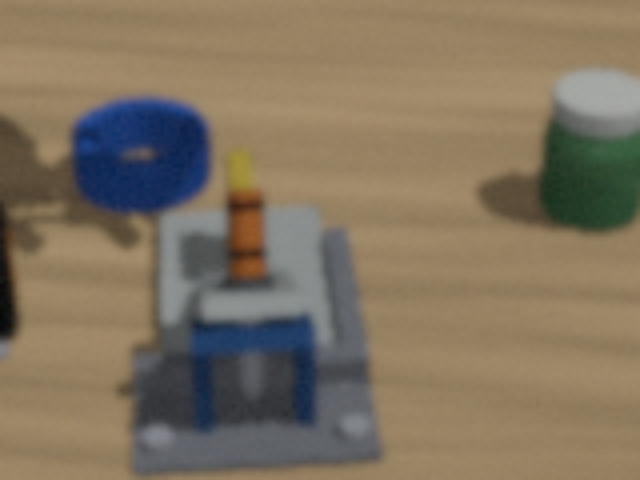

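```bash
python3 - <<'E'
from fit import *
A=np.array([.6324,-.0386,.184])
for n in('wrist','scene','top'):
    C=cloud(read_camera(n));C=C[:225] if n=='wrist' else C
    D=(C.reshape(-1,3)-[*A[:2],0])@R.from_euler('z',A[2]).as_matrix();D=D[~np.isnan(D).any(1)]
    k=(D[:,2]>.01)&(D[:,2]<.1)&(D[:,0]>-.16)&(D[:,0]<.085)&(abs(D[:,1])<.075)
    k&=~((abs(D[:,1])<.02)&(D[:,0]>-.05)&(D[:,0]<.06)&(D[:,2]>(.0749+(D[:,0]-.0185)*.577+.004)))
    D=D[k]
    tr=lambda p,v:(p-[v[0],v[1],0])@R.from_euler('z',v[2]).as_matrix()
    f=lambda v: np.minimum(sdf('anchor',tr(D-[0,0,v[6]],v[:3])),sdf('foot',tr(D-[0,0,v[6]],v[3:6])))
    r=least_squares(f,[0,0,0,-.09,0,0,0],loss='soft_l1',f_scale=.002).x
    print(n,len(D),r,'foot in anchor',tr(np.array([r[3],r[4],0]),r[:3]),r[5]-r[2],np.median(abs(f(r)))*1e3)
E
```

```text
wrist 16048 [-0.0004  0.0008 -0.0027 -0.091   0.0009 -0.0034  0.0009] foot in anchor [-0.0906 -0.0001  0.    ] -0.0007562891580271754 0.429506861176235
scene 2203 [ 0.0003 -0.0007 -0.0035 -0.0937 -0.0003  0.0012 -0.0003] foot in anchor [-0.094  0.     0.   ] 0.004757952810181893 0.8913539433764405
top 2624 [ 0.0002  0.0004  0.0037 -0.0909  0.001  -0.0032  0.0004] foot in anchor [-0.091   0.0009  0.    ] -0.006887511051584893 1.1519418395579952
```

```bash
python3 -c "
from workcell import job_done
print(job_done())"
```

```text
the job is handed in; nothing more can be done
None
```

I handed the job in at about 23.5 s (limit 64 s), but the hand-in returned no verdict. The foot measured flush in the corner: x −90.6 mm from the wrist camera and −91.0 mm from the top camera. The noisier scene camera read −94.0 mm, right on the limit. The pin is through both lugs with its collar seated about 4 mm off the hole centre (limit 7 mm), the gripper is open and clear, and the arm never touched the tape measure, jar or tape roll.

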